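# Find the pitch-comb leaf that fits the press screw

### The arm

A 7-joint arm with a two-finger parallel gripper is mounted at the origin on the work surface. World frame = base frame: x ahead of the robot, y to its left, z up, the work surface at z = 0. Lengths are in m, angles in rad, forces in N, time in s.
With the tool pointing down it reaches from about 0.4 to 0.85 m from the base axis. Payload 4.4 kg.
Tool frame: the origin (TCP) lies midway between the tips of the shut fingers; the grasp point (between the pads) lies bot.grip_depth behind it (bot.grip_depth is the distance from the TCP to the grasp point, in m); y points along the fingers, x is the direction in which the jaws open and shut, and the axes are right-handed (so a half turn about y gives the same grasp; the last joint's range is limited). The gripper opens to 94 mm and grips with 3 to 60 N. Pads are 16 mm wide; open, the fingers measure 119 mm over their backs; the gripper's body (75 mm by 177 mm) begins 78 mm behind the grasp point.
Start: joints at [-1.301, 0.628, 0.038, 1.517, -0.027, 0.996, -0.02], TCP at [0.214, 0.614, 0.205] pointing down, gripper open.
Joint ranges: [-3.06, 3.06], [-0.37, 2.12], [-1.25, 1.32], [0.18, 2.47], [-1.1, 4.24], [0.23, 1.98], [-2.94, 2.94]. Speed limits (rad/s): [2.57, 2.57, 3.14, 3.14, 3.14, 3.14, 3.14].

### API

Orientations are given as a rotation vector (axis times angle).
In Python, from station import bot, capture, ticket, regions_of, mark_of gives the robot as it stands. The module is installed in compiled form; this text tells all that it offers.
- The arm moves only by the shell command python3 -m creep 'ROWS'. ROWS is JSON, a list that holds one entry, the list of rows, each a list of 5 numbers: the shift along the tool's x, y, z in cm, then the turn about the tool's y in rad, then the opening, from 0 (shut) to 1 (fully open). In form: [[[x, y, z, spin, grip], ...]]. A call has 1 to 20 rows; each row is the pose to reach, as a shift and turn from the pose measured when the call began, along the tool's axes at that moment; what a row does not reach only later rows make up. A row lasts 1/8 s, in which the tool goes at most 62.5 mm and 10.7 degrees, less where a joint would pass 70% of its speed; a pose out of reach is approached as far as the arm can. A call with a gripper value outside its range is refused whole. The fingers move at their own pace and stop on an object; the grip force is fixed at half the most. Time passes only in rows, so rows that repeat a pose let the fingers close. It gives the time, the measured TCP pose, the force and the opening at its end, in the units of the state.
- bot.get_obs(): the state, without advancing time (a new reading comes with each control period).
- capture(name): name is "side" or "top" or "wrist"; returns a dict with "color" (400x640x3 uint8, blue, green, red), "fx", "fy", "cx", "cy" (pixels), "origin" and "rotation" of the camera in the world. Camera axes: x right, y down, z forward; pixel columns grow to the right and rows downward; lengths in m; the calibration is good to about 2 mm. A picture is of the moment at which its call begins. There is no depth.
- ticket.job_done(): hands the job in, once; it reports no verdict.
Trained networks look in a picture, given as the dict that the camera call returned (one of the last four; its "shot" number tells which), for a name from the list of things; names that differ only in an ending like _2 or _b are one class to them, and where a whole thing is asked for, a point or a joint stands for the part that bears it (a point fixed in the world has none). Each returns a list of dicts, best first, with "conf" (0 to 1); they miss things now and then, are a little off and sometimes report something else, mostly with a low value. They report only what shows in the picture. A call takes as long as a camera call. They do not tell look-alikes from the thing itself.
- regions_of(label, picture): "region" (400x640 bool, what is visible of it).
- mark_of(label, picture): "centre" ([x, y, z] in m, in world coordinates, good to about 4 mm: a listed point, or the origin of a listed thing).
The state is a dict: "time_s": time; "joint_positions": joint angles; "qd": joint speeds; "joint_torque": joint torques, N m; "eef_pos": TCP position; "orientation": TCP orientation; "wrist_force": force on the tool from outside, world axes, zero at the start; "wrist_torque": the same for the moment, N m; "gripper_width": finger opening in m.
Only numpy, scipy, OpenCV 4.12 (cv2) and the standard library are available. Lean on these libraries where they do the work, as an engineer would, in place of code of your own. Each camera call takes 0.05 s, during which the arm holds its last target. There are 200 camera calls.

### The job

Find out which pitch-comb leaf fits the press screw in the green blocks of the stand: set the leaves on its thread one by one, feeling along it gently for the grooves, and leave the one that sinks fully home sitting by itself near the middle of that screw, in line with it. The leaves that do not fit must stand upright on the wooden board; press only lightly, and do not disturb the cup, the oil can or the screwdriver.

Things in the scene. Friction and masses are not known exactly. Their poses are not given: they have to be found in the camera images.
- stand: Fixed grey stand holding three steel screws side by side, all along x. Origin: underside of the stand, below the middle of the screw to gauge, the one in green blocks over a green pad. Its axis is 70 mm above the origin, crests 40 mm and root 30 mm across, thread 58 mm or more each side of the middle, green blocks from 85 mm, 78 mm high. Spare screws in black blocks at y = 85 and 155 mm.
- middle (a point): A point on the axis of the screw to gauge, 70 mm above the stand's origin. The pitch of that screw is 10, 12 or 14 mm, not told which; it is clamped lengthwise anywhere within 7 mm of this point, so where its grooves lie is unknown. It does not give when pressed; push lightly, about 15 N or less (the vee doubles it). A matching leaf fully seated has its origin 73 mm above the stand's; a wrong or out-of-step leaf rides on the crests 7 mm higher.
- screw_p: One of the three screws of the stand, in any of its three places; they differ only in pitch. Origin: on its axis, at the middle of its place (not tied to its grooves), x along the screw.
- screw_q: One of the three screws of the stand, in any of its three places; they differ only in pitch. Origin: on its axis, at the middle of its place (not tied to its grooves), x along the screw.
- screw_r: One of the three screws of the stand, in any of its three places; they differ only in pitch. Origin: on its axis, at the middle of its place (not tied to its grooves), x along the screw.
- board: Light wooden board, 140 mm (x) x 270 mm (y), 12 mm thick, fixed to the table. Origin: centre of its underside. The three leaves stand on it side by side about 80 mm apart along its y, their x roughly along its x.
- leaf_red: Pitch-comb leaf, red grip, 0.14 kg, 6 pairs of teeth at 12 mm pitch, 67 mm long (x), 41 wide (y), 67 high. Origin: centre of its underside, under the tips of the teeth, z up. Grip: upright fin 12 mm thick (y), 54 long (x), 27 to 67 mm above the origin; pinch it across y. It stands by itself on its teeth.
- leaf_yellow: Pitch-comb leaf, yellow grip, 0.14 kg, 7 pairs of teeth at 10 mm pitch, 65 mm long (x), 41 wide (y), 67 high. Origin: centre of its underside, under the tips of the teeth, z up. Grip and frame as leaf_red. The teeth form an inverted V that straddles the screw, leaf x along it, either way round.
- leaf_blue: Pitch-comb leaf, blue grip, 0.14 kg, 5 pairs of teeth at 14 mm pitch, 65 mm long (x), 41 wide (y), 67 high. Origin: centre of its underside, under the tips of the teeth, z up. Grip and frame as leaf_red. In its own thread every leaf has 1.2 mm of play to either side along x.
- cup_rim (a point): Centre of the mouth of a white drinking cup, 76 mm across, 95 mm high: a bystander, leave it alone.
- oil_can: Blue can, 52 mm across, 140 mm high, origin under its centre: a bystander.
- screwdriver: Screwdriver lying flat: a bystander.
Things that resemble listed ones, but are neither listed nor needed, are in the scene too. Leave any orange look-alike of the leaf_red alone. What is shaped like the leaf_blue but orange is not meant.

How it is judged:
By the outcome, as a careful person would: the job done as asked, in the order asked, and still so for the second after the job is handed in, with the robot touching nothing.
It also fails if it takes over 72 s, if anything falls off the work surface, if the arm or the gripper's body presses on something with over 40 N, if the wrist force passes 120 N, or if a joint passes its speed limit or range.

## Working session

There is one attempt and no reset: what is moved stays moved. The work goes in short steps, Python scripts to look and compute and a shell command to move; the robot and the scene stay as the last step left them, time stands still between calls to the robot, and variables do not carry over. Pictures are saved under pics/ and viewed, about 8 in all and at most 12, crops included, and the job is handed in when it is done.

```bash
mkdir -p pics; cat > h.py <<'E'
import numpy as np, cv2
from scipy.spatial.transform import Rotation as R
from station import bot, capture, ticket, regions_of, mark_of
np.set_printoptions(precision=4,suppress=True)
def st():
    o=bot.get_obs(); 
    print('t',round(o['time_s'],2),'p',np.array(o['eef_pos']),'R',R.from_rotvec(o['orientation']).as_matrix().round(3).tolist(),'F',np.array(o['wrist_force']),'w',round(o['gripper_width'],4)); return o
def proj(c,P):
    P=np.atleast_2d(P); q=(P-np.array(c['origin']))@np.array(c['rotation'])
    return np.c_[c['fx']*q[:,0]/q[:,2]+c['cx'],c['fy']*q[:,1]/q[:,2]+c['cy']]
E
python3 - <<'E'
from h import *
o=st();print(bot.grip_depth)
for n in ['top','side']:
    c=capture(n); cv2.imwrite(f'pics/{n}0.png',c['color']); print(n,np.array(c['origin']),np.array(c['rotation']).round(3).tolist(),c['fx'])
    for l in ['stand','middle','board','leaf_red','leaf_yellow','leaf_blue','cup_rim','oil_can','screwdriver']:
        print(l,[(round(d['conf'],2),np.array(d['centre']).round(4).tolist(),proj(c,d['centre'])[0].round().tolist()) for d in mark_of(l,c)][:3])
E
```

```text
t 0.0 p [0.2139 0.6131 0.2046] R [[0.329, -0.001, -0.944], [0.944, -0.002, 0.329], [-0.002, -1.0, -0.0]] F [ 0.5369 -0.3488  0.7858] w 0.0939
0.0188
top [ 0.3699 -0.0442  1.327 ] [-2.097, 2.155, -0.157] 417.94702870704276Traceback (most recent call last):
  File "<stdin>", line 6, in <module>
  File "h.py", line 10, in proj
    return np.c_[c['fx']*q[:,0]/q[:,2]+c['cx'],c['fy']*q[:,1]/q[:,2]+c['cy']]
                         ~^^^^^
IndexError: too many indices for array: array is 1-dimensional, but 2 were indexed
```

```bash
sed -i "s/@np.array(c\['rotation'\])/@R.from_rotvec(c['rotation']).as_matrix()/" h.py
python3 - <<'E'
from h import *
for n in ['top','side']:
    c=capture(n); cv2.imwrite(f'pics/{n}0.png',c['color']); print(n,np.array(c['origin']),np.array(c['rotation']).round(3).tolist(),c['fx'])
    for l in ['stand','middle','board','leaf_red','leaf_yellow','leaf_blue','cup_rim','oil_can','screwdriver','screw_p']:
        print(l,[(round(d['conf'],2),np.array(d['centre']).round(4).tolist(),proj(c,d['centre'])[0].round().tolist()) for d in mark_of(l,c)][:3])
E
```

```text
top [ 0.3699 -0.0442  1.327 ] [-2.097, 2.155, -0.157] 417.94702870704276
stand [(0.61, [0.5037, 0.0703, -0.002], [292.0, 232.0])]
middle [(0.95, [0.5094, 0.0697, 0.0684], [290.0, 228.0])]
board [(0.69, [0.5353, -0.2679, 0.0009], [398.0, 219.0])]
leaf_red [(0.74, [0.541, -0.1928, 0.0112], [374.0, 217.0]), (0.61, [0.5236, -0.0593, -0.0018], [332.0, 225.0])]
leaf_yellow [(0.66, [0.5137, -0.2744, 0.0123], [401.0, 225.0])]
leaf_blue [(0.72, [0.5392, -0.3505, 0.0161], [425.0, 216.0]), (0.48, [0.5416, -0.5, 0.0008], [471.0, 215.0])]
cup_rim [(0.88, [0.4306, 0.395, 0.0951], [180.0, 256.0])]
oil_can [(0.77, [0.5757, 0.4096, -0.0005], [187.0, 213.0])]
screwdriver [(0.59, [0.7127, -0.1289, -0.0055], [352.0, 167.0])]
screw_p [(0.8, [0.5039, 0.2248, 0.0683], [239.0, 231.0]), (0.76, [0.5043, 0.1556, 0.0733], [262.0, 230.0]), (0.74, [0.5038, 0.0712, 0.0708], [290.0, 230.0])]
side [ 0.3748 -1.1315  1.0929] [-2.299, 0.224, -0.097] 468.69714839919305
stand [(0.8, [0.5042, 0.0673, -0.0009], [286.0, 200.0])]
middle [(0.85, [0.5078, 0.0687, 0.0726], [286.0, 184.0]), (0.2, [0.5388, -0.1978, 0.0123], [310.0, 253.0])]
board [(0.72, [0.5378, -0.3527, 0.0155], [320.0, 294.0]), (0.65, [0.5325, -0.2697, 0.0038], [312.0, 274.0])]
leaf_red [(0.91, [0.537, -0.1935, 0.0116], [309.0, 252.0]), (0.79, [0.5196, -0.0583, -0.0025], [296.0, 225.0])]
leaf_yellow [(0.82, [0.5159, -0.2702, 0.0082], [307.0, 274.0])]
leaf_blue [(0.81, [0.5358, -0.3507, 0.014], [319.0, 293.0]), (0.68, [0.512, -0.2737, 0.0086], [306.0, 275.0]), (0.67, [0.5487, -0.5012, 0.0007], [335.0, 342.0])]
cup_rim []
oil_can [(0.85, [0.574, 0.4038, -0.0023], [291.0, 143.0])]
screwdriver [(0.81, [0.7146, -0.1309, 0.0027], [360.0, 232.0])]
screw_p [(0.7, [0.5081, 0.0715, 0.0658], [286.0, 185.0]), (0.69, [0.5045, 0.2239, 0.0736], [279.0, 156.0])]
```

View pics/top0.png

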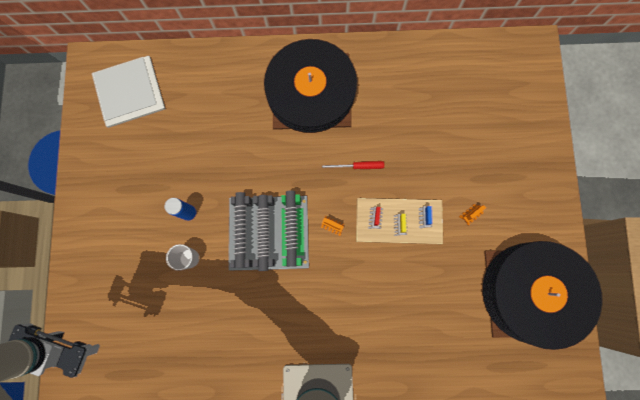

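View pics/side0.png

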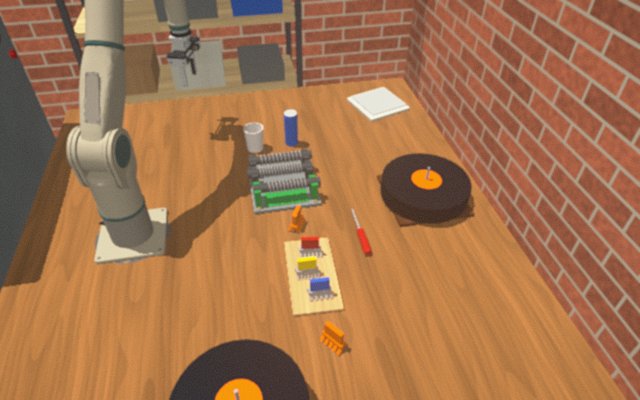

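Top: stand with green screw at (290,230); red/yellow/blue leaves at (376,215), (402,223), (427,215); orange look-alikes at (332,225), (473,213). Side view agrees. Next: stop over the screw and take a wrist picture.

```bash
python3 -m creep '[[[-20,-5,-22,-0.17,0.5],[-41.6,-7.5,-45.5,-0.335,0.5],[-41.6,-7.5,-45.5,-0.335,0.5],[-41.6,-7.5,-45.5,-0.335,0.5],[-41.6,-7.5,-45.5,-0.335,0.5],[-41.6,-7.5,-45.5,-0.335,0.5],[-41.6,-7.5,-45.5,-0.335,0.5],[-41.6,-7.5,-45.5,-0.335,0.5],[-41.6,-7.5,-45.5,-0.335,0.5],[-41.6,-7.5,-45.5,-0.335,0.5],[-41.6,-7.5,-45.5,-0.335,0.5],[-41.6,-7.5,-45.5,-0.335,0.5],[-41.6,-7.5,-45.5,-0.335,0.5],[-41.6,-7.5,-45.5,-0.335,0.5],[-41.6,-7.5,-45.5,-0.335,0.5]]]'
python3 - <<'E'
from h import *
st(); c=capture('wrist'); cv2.imwrite('pics/w0.png',c['color']); print(np.array(c['origin']),R.from_rotvec(c['rotation']).as_matrix().round(3).tolist(),c['fx'])
for l in ['middle','screw_p','stand']:
    print(l,[(round(d['conf'],2),np.array(d['centre']).round(4).tolist(),proj(c,d['centre'])[0].round().tolist()) for d in mark_of(l,c)][:3])
E
```

```text
time_s: 3.08
eef_pos: [0.5064, 0.0718, 0.2804]
orientation: [-1.209, -1.21, 1.21]
wrist_force: [0.8, -0.3, 0.1]
gripper_width: 0.047
t 3.08 p [0.5064 0.0718 0.2804] R [[-0.001, -0.0, -1.0], [1.0, 0.0, -0.001], [0.0, -1.0, 0.0]] F [ 0.776  -0.2936  0.0871] w 0.047
[0.423  0.0714 0.4595] [[-0.0, 0.958, 0.286], [1.0, -0.0, 0.002], [0.001, 0.286, -0.958]] 279.3415212756983
middle [(0.84, [0.5078, 0.0667, 0.0687], [319.0, 175.0])]
screw_p [(0.83, [0.5116, 0.2231, 0.0718], [429.0, 178.0]), (0.61, [0.7107, -0.1284, -0.0053], [216.0, 272.0]), (0.58, [0.5045, 0.0695, 0.0667], [321.0, 172.0])]
stand [(0.45, [0.5327, -0.2707, 0.0012], [119.0, 181.0])]
```

View pics/w0.png

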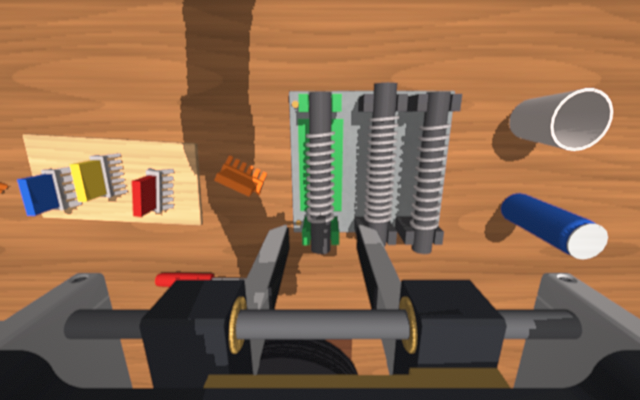

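Wrist view: green screw along column ~320 (rows 105–245), spares at ~383 and ~430, leaves left at (150,195), (90,178), (45,192). I'll estimate the pitch from this picture.

```bash
cat > p.py <<'E'
from h import *
c=capture('wrist'); g=cv2.cvtColor(c['color'],cv2.COLOR_BGR2GRAY).astype(np.float32)
for y0 in [0.069,0.154,0.224]:
    xs=np.arange(0.447,0.562,0.0005); P=[]
    for dy in np.arange(-.008,.0081,.002):
        uv=proj(c,np.c_[xs,0*xs+y0+dy,0*xs+0.088]).astype(np.float32)
        P.append(cv2.remap(g,uv[:,0].reshape(1,-1),uv[:,1].reshape(1,-1),1)[0])
    ps=np.arange(8,17,.25); out=0
    for p in P:
        p=p-np.poly1d(np.polyfit(xs,p,3))(xs); p*=np.hanning(len(p)); out=out+np.abs(np.exp(-2j*np.pi*np.outer(1/(ps/1000),xs))@p)
    print(y0,[(a,int(b)) for a,b in zip(ps,out)][::2],'best',ps[out.argmax()])
# axis line of green screw: silhouette edges per row
hsv=cv2.cvtColor(c['color'],cv2.COLOR_BGR2HSV); m=(hsv[...,1]>120)&(abs(hsv[...,0].astype(int)-60)<20)
for r in range(120,220,12):
    k=np.where(m[r])[0]; k1=k[(k<320)];k2=k[(k>320)&(k<350)]; print(r,k1.max() if len(k1) else 0,k2.min() if len(k2) else 0)
print(proj(c,[[.45,.05,.07],[.45,.09,.07],[.56,.05,.07],[.56,.09,.07]]))
E
python3 p.py
```

```text
0.069 [(np.float64(8.0), 689), (np.float64(8.5), 447), (np.float64(9.0), 314), (np.float64(9.5), 570), (np.float64(10.0), 399), (np.float64(10.5), 6084), (np.float64(11.0), 15217), (np.float64(11.5), 23117), (np.float64(12.0), 26209), (np.float64(12.5), 24069), (np.float64(13.0), 18580), (np.float64(13.5), 12166), (np.float64(14.0), 6602), (np.float64(14.5), 2686), (np.float64(15.0), 603), (np.float64(15.5), 738), (np.float64(16.0), 896), (np.float64(16.5), 808)] best 12.0
0.154 [(np.float64(8.0), 583), (np.float64(8.5), 742), (np.float64(9.0), 7279), (np.float64(9.5), 19530), (np.float64(10.0), 25562), (np.float64(10.5), 21546), (np.float64(11.0), 12631), (np.float64(11.5), 4886), (np.float64(12.0), 839), (np.float64(12.5), 709), (np.float64(13.0), 596), (np.float64(13.5), 455), (np.float64(14.0), 480), (np.float64(14.5), 483), (np.float64(15.0), 435), (np.float64(15.5), 393), (np.float64(16.0), 393), (np.float64(16.5), 408)] best 10.0
0.224 [(np.float64(8.0), 637), (np.float64(8.5), 366), (np.float64(9.0), 279), (np.float64(9.5), 392), (np.float64(10.0), 478), (np.float64(10.5), 566), (np.float64(11.0), 826), (np.float64(11.5), 1134), (np.float64(12.0), 5643), (np.float64(12.5), 12092), (np.float64(13.0), 18435), (np.float64(13.5), 22883), (np.float64(14.0), 24567), (np.float64(14.5), 23583), (np.float64(15.0), 20646), (np.float64(15.5), 16676), (np.float64(16.0), 12492), (np.float64(16.5), 8674)] best 14.0
120 308 332
132 308 336
144 305 333
156 307 332
168 305 335
180 306 332
192 307 335
204 306 333
216 0 0
[[306.8432 133.3948]
 [336.1752 133.3675]
 [308.0963 209.5928]
 [335.1931 209.5598]]
```

The camera says 12 mm clearly (spares 10 and 14), so red goes first; seating will prove it. Going over red.

```bash
python3 -m creep '[[[-6,2,-1,0,0.5],[-12,4,-2,0,0.5],[-18,6,-3,0,0.5],[-24,7,-3.3,0,0.5],[-26.5,7,-3.3,0,0.5],[-26.5,7,-3.3,0,0.5],[-26.5,7,-3.3,0,0.5]]]'
cat > leaf.py <<'E'
from h import *
import sys
st(); n=sys.argv[1]; l=sys.argv[2]
c=capture('wrist'); im=c['color']; cv2.imwrite(f'pics/{n}.png',im)
print([(round(d['conf'],2),np.array(d['centre']).round(4).tolist()) for d in mark_of(l,c)][:3])
# top of fin: coloured pixels back-projected on plane z=0.079
M=R.from_rotvec(c['rotation']).as_matrix()
hsv=cv2.cvtColor(im,cv2.COLOR_BGR2HSV).astype(int); m=((hsv[...,0]<6)|(hsv[...,0]>174))&(hsv[...,1]>150)&(hsv[...,2]>60)
nl,lab,s,cen=cv2.connectedComponentsWithStats(m.astype(np.uint8))
for i in range(1,nl):
    if s[i,4]<60: continue
    yx=np.argwhere(lab==i); top=yx[hsv[yx[:,0],yx[:,1],2]>0]
    d=np.c_[(top[:,1]-c['cx'])/c['fx'],(top[:,0]-c['cy'])/c['fy'],np.ones(len(top))]@M.T
    o=np.array(c['origin']); P=o+d*((0.079-o[2])/d[:,2])[:,None]
    print(i,s[i],'x',P[:,0].min(),P[:,0].max(),'y',P[:,1].min(),P[:,1].max(), cv2.minAreaRect((P[:,:2]*1000).astype(np.float32)))
E
python3 leaf.py w1 leaf_red; python3 -c "
import cv2;i=cv2.imread('pics/w1.png');cv2.imwrite('pics/w1c.png',cv2.resize(i[60:260,200:440],None,fx=3,fy=3))"
```

```text
time_s: 4.2
eef_pos: [0.5397, -0.1922, 0.2105]
orientation: [-1.208, -1.21, 1.209]
wrist_force: [-0.5, 0.5, -0.5]
gripper_width: 0.0472
t 4.2 p [ 0.5397 -0.1922  0.2105] R [[-0.001, 0.0, -1.0], [1.0, 0.001, -0.001], [0.001, -1.0, -0.0]] F [-0.5233  0.499  -0.5179] w 0.0472
[(0.95, [0.5231, -0.0586, -0.0042]), (0.89, [0.5419, -0.1942, 0.0114])]
1 [313 162  16  50 459] x 0.5089920176055887 0.5671323599786939 y -0.20318321731255432 -0.18582191112495852 ((537.8487548828125, -194.0874481201172), (10.851875305175781, 58.181304931640625), 81.5105209350586)
2 [ 298  278   65   17 1045] x 0.6573871993012076 0.6811813278056006 y -0.22345610239884084 -0.14083518376721205 ((669.276611328125, -182.1361541748047), (82.63176727294922, 23.697660446166992), 89.91741180419922)
```

View pics/w1c.png

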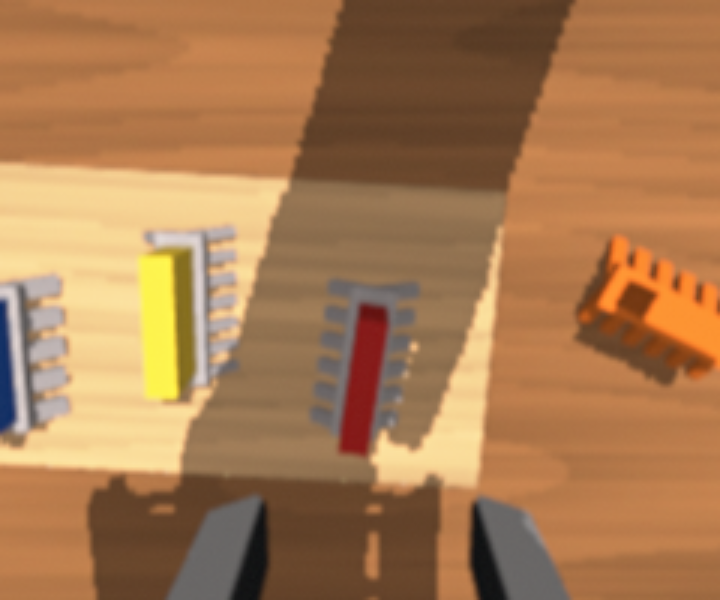

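Red fin lies centred between the fingers, tilted about -8.5° (crop (365,380)); orange look-alike to the right at (660,310). Grasping red.

```bash
python3 -m creep '[[[-0.2,4,0,0.148,0.5],[-0.2,9,0,0.148,0.5],[-0.2,13,0,0.148,0.5],[-0.2,16.4,0,0.148,0.5],[-0.2,16.4,0,0.148,0.5],[-0.2,16.4,0,0.148,0.2],[-0.2,16.4,0,0.148,0],[-0.2,16.4,0,0.148,0],[-0.2,16.4,0,0.148,0],[-0.2,14.4,0,0.148,0],[-0.2,10,0,0.148,0],[-0.2,5,0,0,0],[-0.2,5,0,0,0]]]'
python3 -c "
from h import *
st();c=capture('wrist');cv2.imwrite('pics/w2.png',c['color'][40:300,160:480])
g=capture('top');i=g['color']
r=[(d['conf'],d['centre'],proj(g,d['centre'])) for d in mark_of('leaf_red',g)];print(r)"
```

```text
time_s: 5.92
eef_pos: [0.5425, -0.1948, 0.1644]
orientation: [-1.215, -1.216, 1.208]
wrist_force: [0.2, -0.2, -1.6]
gripper_width: 0.0119
t 5.92 p [ 0.5425 -0.1948  0.1644] R [[-0.002, 0.008, -1.0], [1.0, -0.001, -0.002], [-0.001, -1.0, -0.008]] F [ 0.2136 -0.18   -1.5692] w 0.0119
[(0.71, [0.5247, -0.0604, -0.0026], array([[332.7366, 224.2864]]))]
```

View pics/w2.png

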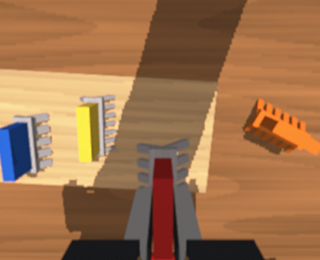

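Red is held square and level (width 11.9 mm, 1.6 N weight). Carry over the screw, then down to ~10 mm above crests.

```bash
python3 -m creep '[[[5,0,0.7,0,0],[11,0,1.5,0,0],[17,0,2.3,0,0],[22,0,3,0,0],[26.3,0,3.55,0,0],[26.3,0,3.55,0,0],[26.3,2,3.55,0,0],[26.3,3.9,3.55,0,0],[26.3,3.9,3.55,0,0],[26.3,3.9,3.55,0,0]]]'
python3 -c "
from h import *
st();c=capture('wrist');cv2.imwrite('pics/w3.png',cv2.resize(c['color'][80:300,200:440],None,fx=3,fy=2.7))
print([(d['conf'],d['centre']) for d in mark_of('middle',c)])"
```

```text
time_s: 7.32
eef_pos: [0.5029, 0.0689, 0.1211]
orientation: [-1.207, -1.208, 1.209]
wrist_force: [-0.3, 0.2, -1.5]
gripper_width: 0.0118
t 7.33 p [0.5029 0.0689 0.1211] R [[0.0, -0.002, -1.0], [1.0, 0.001, 0.0], [0.001, -1.0, 0.002]] F [-0.3375  0.1579 -1.5114] w 0.0118
[]
```

View pics/w3.png

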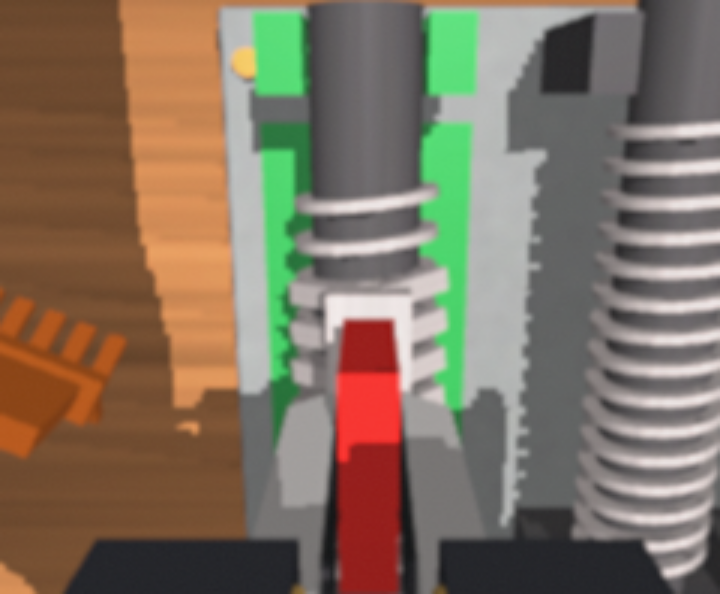

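Leaf is in line with the screw (fin col ~370, screw ~366). Gently lower.

```bash
python3 -m creep '[[[-0.05,0.3,-0.2,0,0],[-0.05,0.5,-0.3,0,0],[-0.05,0.6,-0.3,0,0],[-0.05,0.7,-0.3,0,0],[-0.05,0.8,-0.3,0,0],[-0.05,0.8,-0.3,0,0]]]'
```

```text
time_s: 8.18
eef_pos: [0.5068, 0.0686, 0.1156]
orientation: [-1.208, -1.211, 1.208]
wrist_force: [-3.7, -1.4, 17.8]
gripper_width: 0.0117
```

```bash
python3 -m creep '[[[0,0.08,0,0,0],[0,0.08,0.1,0,0],[0,0.08,0.2,0,0],[0,0.08,0.2,0,0]]]'; python3 -m creep '[[[0,0.08,0.1,0,0],[0,0.08,0.2,0,0],[0,0.08,0.2,0,0]]]'; python3 -m creep '[[[0,0.08,0.1,0,0],[0,0.08,0.2,0,0],[0,0.08,0.2,0,0]]]'
```

```text
time_s: 8.68
eef_pos: [0.5066, 0.0686, 0.1158]
orientation: [-1.21, -1.214, 1.206]
wrist_force: [0.6, -0.3, 6.3]
gripper_width: 0.0119
time_s: 9.05
eef_pos: [0.5065, 0.0686, 0.1158]
orientation: [-1.213, -1.216, 1.204]
wrist_force: [1.3, -0.8, 5.6]
gripper_width: 0.0119
time_s: 9.43
eef_pos: [0.5064, 0.0686, 0.1159]
orientation: [-1.216, -1.219, 1.201]
wrist_force: [2.5, -1.2, 5.9]
gripper_width: 0.0115
```

```bash
python3 -m creep '[[[0,0.08,-0.1,0,0],[0,0.08,-0.2,0,0],[0,0.08,-0.3,0,0],[0,0.08,-0.4,0,0],[0,0.08,-0.5,0,0],[0,0.08,-0.5,0,0]]]'; python3 -c "
from h import *
st()"
```

```text
time_s: 10.18
eef_pos: [0.5071, 0.0686, 0.1156]
orientation: [-1.21, -1.214, 1.206]
wrist_force: [-9.3, 0.0, 16.8]
gripper_width: 0.0114
t 10.18 p [0.5071 0.0686 0.1156] R [[-0.0, 0.004, -1.0], [1.0, 0.003, -0.0], [0.003, -1.0, -0.004]] F [-9.3085  0.0252 16.7839] w 0.0114
```

Stiction in the vee blocks dragging; hop instead: lift, shift, touch lightly. I'll also compare crests with teeth in the wrist picture.

```bash
python3 -m creep '[[[0,-0.2,0,0,0],[0,-0.6,0,0,0],[0,-0.6,0,0,0]]]'
python3 - <<'E'
from h import *
st(); c=capture('wrist'); im=c['color']; g=cv2.cvtColor(im,cv2.COLOR_BGR2GRAY).astype(np.float32)
M=R.from_rotvec(c['rotation']).as_matrix(); o=np.array(c['origin'])
xs=np.arange(0.435,0.58,0.001)
for nm,y,z in [('crestL',.060,.0879),('crest',.0685,.09),('crestR',.077,.0879)]:
    uv=proj(c,np.c_[xs,0*xs+y,0*xs+z]).astype(np.float32); p=cv2.remap(g,uv[:,0].reshape(1,-1),uv[:,1].reshape(1,-1),1)[0]
    print(nm,' '.join(f'{int(x*1000+.5)}:{int(v)}' for x,v in zip(xs[:60],p[:60])))
cv2.imwrite('pics/w4.png',cv2.resize(im[90:240,250:400],None,fx=4,fy=4,interpolation=cv2.INTER_CUBIC))
# predicted tooth centre pixels (outer foot, z=leaf bottom ~ tcp-.0345) at leaf centre = tcp x
t=np.array(bot.get_obs()['eef_pos'])
for s in (-1,1):
    P=np.array([[t[0]+k,t[1]+s*.0205,t[2]-.0345+.006] for k in (-.03,-.018,-.006)])
    print('teeth crop px',((proj(c,P)-[250,90])*4).round().tolist())
E
```

```text
time_s: 10.55
eef_pos: [0.5076, 0.0686, 0.1217]
orientation: [-1.211, -1.214, 1.205]
wrist_force: [0.3, 0.1, -1.3]
gripper_width: 0.0118
t 10.55 p [0.5076 0.0686 0.1217] R [[-0.0, 0.005, -1.0], [1.0, 0.003, -0.0], [0.003, -1.0, -0.005]] F [ 0.3267  0.0958 -1.3427] w 0.0118
crestL 435:91 436:91 437:91 438:90 439:91 440:91 441:91 442:91 443:91 444:92 445:92 446:92 447:90 448:93 449:125 450:187 451:219 452:217 453:161 454:90 455:83 456:92 457:92 458:91 459:91 460:99 461:133 462:188 463:217 464:206 465:157 466:103 467:89 468:90 469:91 470:91 471:92 472:104 473:137 474:189 475:218 476:210 477:170 478:132 479:131 480:141 481:170 482:218 483:235 484:236 485:236 486:236 487:236 488:236 489:237 490:237 491:238 492:234 493:215 494:189
crest 435:111 436:111 437:110 438:111 439:109 440:110 441:110 442:110 443:110 444:110 445:110 446:109 447:109 448:134 449:199 450:232 451:231 452:172 453:99 454:102 455:109 456:110 457:109 458:108 459:111 460:139 461:199 462:229 463:225 464:180 465:122 466:107 467:108 468:108 469:107 470:107 471:110 472:144 473:200 474:228 475:225 476:177 477:115 478:106 479:127 480:147 481:188 482:223 483:229 484:229 485:229 486:230 487:228 488:190 489:117 490:73 491:67 492:68 493:67 494:67
crestR 435:97 436:97 437:97 438:96 439:97 440:97 441:98 442:97 443:97 444:97 445:96 446:97 447:129 448:188 449:225 450:217 451:160 452:93 453:92 454:97 455:97 456:98 457:97 458:101 459:131 460:188 461:223 462:223 463:171 464:108 465:95 466:97 467:97 468:96 469:97 470:108 471:143 472:192 473:224 474:219 475:173 476:128 477:140 478:170 479:158 480:135 481:157 482:209 483:231 484:232 485:232 486:232 487:232 488:232 489:232 490:233 491:233 492:234 493:234 494:233
teeth crop px [[183.0, 381.0], [185.0, 440.0], [187.0, 498.0]]
teeth crop px [[397.0, 380.0], [396.0, 440.0], [394.0, 498.0]]
```

View pics/w4.png

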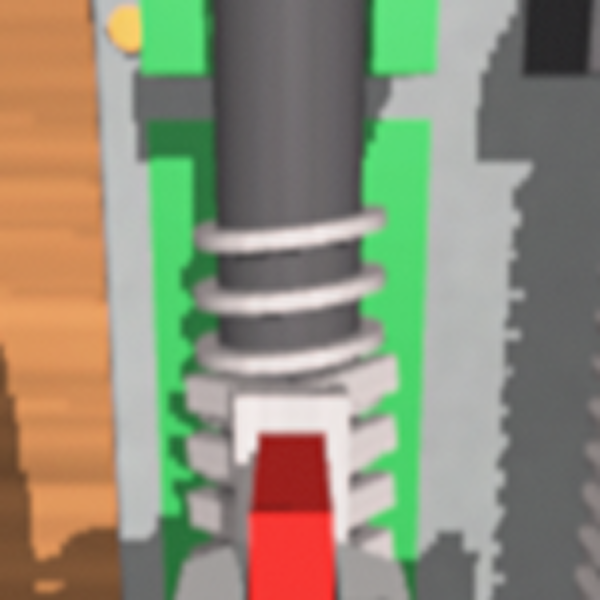

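Crests at x≈0.4505+12k, leaf centre ≈0.508, teeth centred at ±6 mm: should drop in about 2.5 mm further +x. Try there.

```bash
python3 -m creep '[[[0,0.1,-0.25,0,0],[0,0.4,-0.25,0,0],[0,0.6,-0.25,0,0],[0,0.7,-0.25,0,0],[0,0.8,-0.25,0,0],[0,0.8,-0.25,0,0]]]'
```

```text
time_s: 11.35
eef_pos: [0.5099, 0.0686, 0.1135]
orientation: [-1.21, -1.214, 1.205]
wrist_force: [0.1, -0.3, -3.0]
gripper_width: 0.0115
```

Already 2 mm below the crest-riding height with no force. Continue.

```bash
python3 -m creep '[[[0,0.2,0,0,0],[0,0.3,0,0,0],[0,0.4,0,0,0],[0,0.5,0,0,0],[0,0.55,0,0,0],[0,0.55,0,0,0]]]'
```

```text
time_s: 12.1
eef_pos: [0.5101, 0.0684, 0.1089]
orientation: [-1.211, -1.214, 1.205]
wrist_force: [-2.6, -1.0, 8.0]
gripper_width: 0.0115
```

```bash
python3 -m creep '[[[0,0.05,0.03,0,0],[0,0.1,0.05,0,0],[0,0.15,0.05,0,0],[0,0.15,0.05,0,0]]]'; python3 -m creep '[[[0,-0.05,0,0,0],[0,-0.05,0,0,0],[0,-0.05,0,0,0]]]'
```

```text
time_s: 12.6
eef_pos: [0.5101, 0.0683, 0.1089]
orientation: [-1.212, -1.215, 1.204]
wrist_force: [-2.0, -1.0, 14.2]
gripper_width: 0.0117
time_s: 12.98
eef_pos: [0.5102, 0.0683, 0.1091]
orientation: [-1.212, -1.215, 1.204]
wrist_force: [-0.0, 0.1, 0.0]
gripper_width: 0.0114
```

Hard stop 6.8 mm below crest height: seated. Release and retreat.

```bash
python3 -m creep '[[[0,0,0,0,0.1],[0,0,0,0,0.3],[0,0,0,0,0.4],[0,0,0,0,0.4],[0,-2,0,0,0.4],[0,-6,0,0,0.4],[0,-11,0,0,0.4],[0,-15,0,0,0.4],[0,-17,0,0,0.4],[0,-17,0,0,0.4],[0,-17,0,0,0.4]]]'
python3 - <<'E'
from h import *
st()
for n in ['wrist','side','top']:
    c=capture(n); im=c['color']
    if n=='wrist': a=cv2.resize(im[90:290,20:420],(800,400))
    if n=='side': b=cv2.resize(im[140:240,220:420],(400,200)); b2=cv2.resize(im[200:300,220:420],(400,200))
    for l in ['leaf_red','leaf_yellow','leaf_blue','middle','oil_can','screwdriver','cup_rim']:
        print(n,l,[(round(d['conf'],2),np.array(d['centre']).round(4).tolist()) for d in mark_of(l,c)][:3])
cv2.imwrite('pics/end.png',np.vstack([a,np.hstack([b,b2])]))
E
```

```text
time_s: 14.35
eef_pos: [0.5084, 0.0678, 0.2781]
orientation: [-1.211, -1.214, 1.205]
wrist_force: [-0.9, 0.4, -0.9]
gripper_width: 0.0376
t 14.35 p [0.5084 0.0678 0.2781] R [[0.0, 0.004, -1.0], [1.0, 0.002, 0.0], [0.002, -1.0, -0.004]] F [-0.8708  0.3704 -0.8759] w 0.0376
wrist leaf_red [(0.91, [0.5236, -0.0572, -0.0024]), (0.76, [0.5117, 0.0686, 0.0736])]
wrist leaf_yellow [(0.69, [0.5176, -0.2738, 0.0138])]
wrist leaf_blue [(0.73, [0.5416, -0.3534, 0.0064])]
wrist middle [(0.89, [0.5051, 0.0685, 0.0691])]
wrist oil_can [(0.68, [0.5807, 0.4041, 0.0007])]
wrist screwdriver []
wrist cup_rim [(0.65, [0.4313, 0.3968, 0.0949])]
side leaf_red [(0.74, [0.5199, -0.0588, -0.0002]), (0.69, [0.5087, 0.0687, 0.0758])]
side leaf_yellow [(0.58, [0.5131, -0.2713, 0.0098])]
side leaf_blue [(0.73, [0.5479, -0.5011, 0.0006]), (0.63, [0.5374, -0.3493, 0.0131])]
side middle [(0.85, [0.5065, 0.072, 0.0724])]
side oil_can [(0.71, [0.5779, 0.4061, -0.0011])]
side screwdriver [(0.81, [0.7144, -0.1296, -0.0002])]
side cup_rim [(0.82, [0.4318, 0.3966, 0.095]), (0.22, [0.5079, 0.0694, 0.0733])]
top leaf_red [(0.76, [0.5257, -0.0609, -0.0022]), (0.65, [0.5126, 0.0671, 0.0713])]
top leaf_yellow [(0.49, [0.5156, -0.2727, 0.0117])]
top leaf_blue [(0.82, [0.544, -0.4984, -0.0007]), (0.67, [0.536, -0.3505, 0.0181])]
top middle [(0.69, [0.5078, 0.0702, 0.0706]), (0.57, [0.5109, 0.0701, 0.0719])]
top oil_can [(0.85, [0.5782, 0.4098, -0.0035])]
top screwdriver [(0.73, [0.7134, -0.1338, -0.003])]
top cup_rim [(0.85, [0.4288, 0.3955, 0.0926])]
```

View pics/end.png

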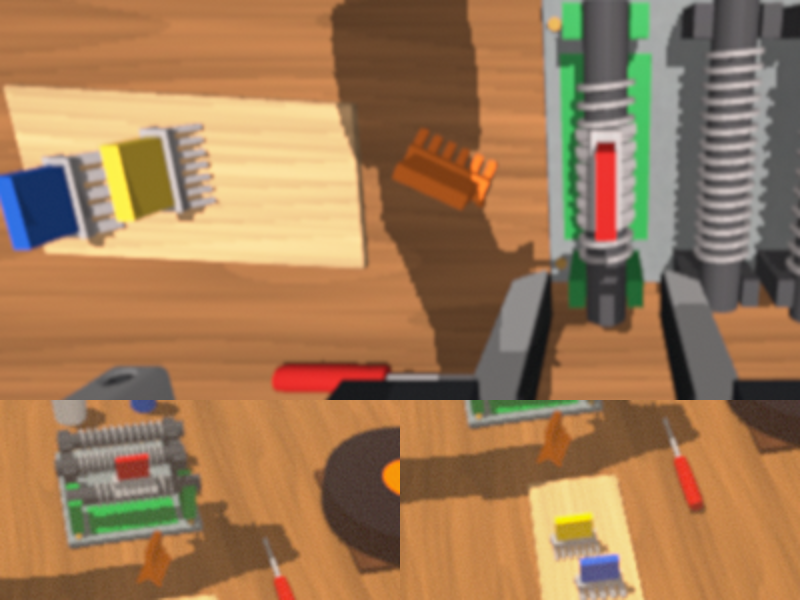

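The picture shows the red leaf seated in line on the green screw at (605,190). Yellow and blue stand on the board, and the bystanders haven't moved. Handing in.

```bash
python3 -c "
from h import *
ticket.job_done(); st()"
```

```text
the job is handed in; nothing more can be done
the job is handed in; nothing more can be done
```

The red 12 mm leaf fits. It sits alone on the green-block screw, in line with it and about 3–4 mm from the middle, and I handed the job in at about 14 s with the gripper clear above.

- **Choosing the leaf:** I tried only red, not all three. A wrist picture gave the screw's pitch as 12 mm (spares 10 and 14 mm), so I set red on first. It went home, which a wrong leaf cannot do.
- **Feeling for the groove:** Red first rode on the crests. Dragging it along the thread stuck by friction, so I lifted it and worked out from the picture that it had to go about 2.5 mm further on. There it dropped about 6.7 mm (7 expected) to a firm stop at 14 N.
- **Force slightly over:** Two early touches on the crests read 17.8 N and 16.8 N on the wrist, a little above the 15 N guide. All other readings stayed below it.
- **Last checks:** All three cameras put the red leaf's origin at 71–76 mm height (73 when seated). Yellow and blue stand untouched on the board. The cup, oil can, screwdriver and orange look-alikes are where they were, within the networks' accuracy. The networks also reported the orange pieces as red and blue leaves; I told them apart by colour and position.

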